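# Seat a medallion blank in the art-room press

## Task

Slide the orange medallion blank across the round metal die plate, without lifting it off the plate and without pressing or forcing it hard (it chips), until it drops flat into the plate's shallow round pocket. Then push the carriage (the sliding part with the red bar) fully home under the press head, with the blank still lying in the pocket, and leave the paints, brush, cup and other things on the table where they are.

Things in the scene. Friction and masses are not known exactly. Their poses are not given: they have to be found in the camera images.
- press: Blue hand press fixed to the table. Base plate 330 x 230 x 16 mm; origin on the table under the centre of the die plate when the carriage is fully out. Its x axis is the direction in which the carriage slides home (roughly to the robot's right), z up. The portal with the press head stands across the track 120 mm along +x from the origin: its near face 95 mm along +x, posts 103 mm to either side, underside of the head 75 mm above the table, top about 230 mm.
- plate_top (a point): Centre of the top face of the round aluminium die plate (diameter 160 mm), 45 mm above the table; axes as the press; it moves with the carriage. The plate is flat but for one round black-floored pocket, 47 mm in diameter and 5 mm deep. The pocket's centre lies 12 mm from this point in a direction that differs each time and is not measured (the pocket can be seen, or found by feel). The plate does not turn when pushed.
- push_bar (a point): Centre of the top edge of the upright red push bar at the carriage's rear: 14 mm thick along the press x, 80 mm wide, its top 79 mm and its foot 35 mm above the table. 100 mm behind plate_top (press -x).
- carriage (a joint): How far the carriage has been pushed towards the press head, m: 0 fully out, 0.12 at its stop. It slides along the press x with about 6 N of friction and stays where it is left, so dragging the blank very hard can shift it.
- blank_center (a point): Centre (half-way up) of the orange disc, the medallion blank: 44 mm in diameter, 14 mm thick, about 25 g; it chips if pressed or forced against the plate or the pocket wall with more than 20 N. It lies flat on the die plate, outside the pocket, its centre 7 mm above plate_top; when seated in the pocket, 2 mm above plate_top, so that 9 mm still stand proud.
- tube_red_center (a point): Red paint tube, 85 x 28 x 20 mm, lying near the press. Leave alone.
- tube_blue_center (a point): Blue paint tube, same size. Leave alone.
- tube_green_center (a point): Green paint tube, same size. Leave alone.
- medal_center (a point): A plain wooden medallion, 44 mm in diameter, 14 mm thick, lying on the table beside the press; not the one wanted. Leave alone.
- brush_grip (a point): Paint brush lying on the table beyond the press; the point is on its handle. Leave alone.
- palette: White plate, 180 mm in diameter, 18 mm high; origin under its centre. Leave alone.
- cup_center (a point): Blue water cup, 84 mm in diameter, 75 mm high; the point is its centre. Leave alone.
There are look-alikes about, which are no part of the job. Leave any pink, turquoise or white look-alike of the part that bears blank_center alone.

How it is judged (in metres and radians):
On the way, in this order (a step that is already met when the one before it is completed fails the run):
1. the blank lies flat in the pocket while the carriage is still out (pushed in less than 60 mm) (z of blank_center in the frame of plate_top between -0.001 and 0.0034 m and horizontal distance between blank_center and plate_top below 0.018 m and angle between blank_center's own z axis and vertical below 0.06 rad and value of joint carriage below 0.06 m), for 0.3 s.
2. the carriage is home with the blank in the pocket (z of blank_center in the frame of plate_top between -0.001 and 0.0034 m and horizontal distance between blank_center and plate_top below 0.018 m and angle between blank_center's own z axis and vertical below 0.06 rad and value of joint carriage above 0.114 m), for 0.2 s.
At the end, for the whole second after the job is handed in: The orange blank lies at rest, flat (within 0.06 rad) in the pocket (its centre at most 3.4 mm above the plate's top face and within 18 mm of the plate's centre), and the carriage is at its stop (within 6 mm) (all of step 2 and linear speed of blank below 0.01 m/s); the robot touches nothing.
It fails at once if the blank is pressed or forced against the press, die plate or pocket wall with more than 20 N (contact force between blank and press above 20 N).
It fails at once if the blank is lifted more than 10 mm off the die plate (z of blank_center in the frame of plate_top above 0.017 m).
It fails at once if one of the other things on the table is moved more than 30 mm (distance of any of tube_red_center, tube_blue_center, tube_green_center, medal_center, brush_grip, palette, cup_center from where it was at the start of the episode above 0.03 m).
It also fails if it takes over 72 s, if anything falls off the work surface, if the arm or the gripper's body presses on something with over 40 N, if the wrist force passes 120 N, or if a joint passes its speed limit or range.

## Robot

A 6-joint arm with a two-finger parallel gripper is mounted at the origin on the work surface. World frame = base frame: x ahead of the robot, y to its left, z up, the work surface at z = 0. Lengths are in mm, angles in rad, forces in N, time in s.
With the tool pointing down it reaches from about 300 to 775 mm from the base axis. Payload 14.6 kg.
Tool frame: the origin (TCP) lies midway between the tips of the shut fingers; the grasp point (between the pads) lies 19 mm behind it (manip.hold_point_z is the distance from the TCP to the grasp point, in mm); z points along the fingers, y is the direction in which the jaws open and shut (so a half turn about z gives the same grasp; the last joint's range is limited). The gripper opens to 94 mm and grips with 3 to 60 N. Pads are 16 mm wide; open, the fingers measure 119 mm over their backs; the gripper's body (75 mm by 177 mm) begins 78 mm behind the grasp point.
Start: joints at [-1.224, 0.3, 1.521, -0, 1.321, -0.067], TCP at [221.142, -503.572, 205.446] pointing down, gripper open.
Joint ranges: [-3.03, 3.03], [-0.79, 2.21], [0.23, 2.52], [-1.04, 4.18], [0, 3.07], [-2.55, 2.55]. Speed limits (rad/s): [2.22, 2.22, 2.57, 3.14, 3.14, 3.14].

## Interface

Orientations are given as [roll, pitch, yaw] about the fixed x, y, z axes, in that order (R = Rz(yaw) Ry(pitch) Rx(roll)).
In Python, from cell import manip gives the robot as it stands.
- The arm moves only by the shell command python3 -m crank 'ROWS' [OPENING] [FORCE]. ROWS is JSON, a list of rows, each an object with "offset": the shift along the world's x, y, z in m, a list of three; "spin": the turn about the world's z in degrees. In form: [{"offset": [dx, dy, dz], "spin": spin}, ...]. A call has exactly 8 rows; each row is the pose to reach, as a shift and turn from the pose measured when the call began; what a row does not reach only later rows make up. A row lasts 1/12 s, in which the tool goes at most 41.7 mm and 7.16 degrees, less where a joint would pass 70% of its speed; a pose out of reach is approached as far as the arm can. A call with a gripper value outside its range is refused whole. OPENING is the opening, from 0 (shut) to 1 (fully open), set as the call begins (- or left out, the last holds). The fingers move at their own pace and stop on an object; FORCE is the grip in N (left out, the last holds). Time passes only in rows, so rows that repeat a pose let the fingers close, or fill a call up. It gives the time, the measured TCP pose, the force and the opening at its end, in the units of the state.
- manip.read_state(): the state, without advancing time (a new reading comes with each control period).
- manip.camera(name): name is "scene" or "top" or "wrist"; returns a dict with "pixels" (400x640x3 uint8, red, green, blue), "fx", "fy", "cx", "cy" (pixels), "k1" (the pictures are not rectified: a ray, as slopes to the right and down, at radius r is drawn at 1 + k1 r^2 times it, then the intrinsics apply), "extrinsics" (4x4, takes a point from world to camera coordinates); the wrist camera has in their place "hand_eye" (4x4, takes a point from camera to tool coordinates, whose origin is the TCP and whose axes are the flange's). Camera axes: x right, y down, z forward; pixel columns grow to the right and rows downward; lengths in mm; the calibration is good to about 2 mm. A picture is of the moment at which its call begins: read the wrist's pose just before it. There is no depth.
- manip.sign_off(): hands the job in, once; it reports no verdict.
Trained networks look in a picture, given as the dict that the camera call returned (one of the last four; its "shot" number tells which), for a name from the list of things; names that differ only in an ending like _2 or _b are one class to them, and where a whole thing is asked for, a point or a joint stands for the part that bears it (a point fixed in the world has none). Each returns a list of dicts, best first, with "conf" (0 to 1); they miss things now and then, are a little off and sometimes report something else, mostly with a low value. They report only what shows in the picture. A call takes as long as a camera call. They do not tell look-alikes from the thing itself.
- manip.search_frame(picture, name): "location" ([x, y, z] in mm, in world coordinates, good to about 4 mm: the middle of the surface that is visible of it).
- manip.masks_of(picture, name): "mask" (400x640 bool, what is visible of it).
The state is a dict: "clock": time; "joints": joint angles; "qd": joint speeds; "effort": joint torques, N m; "eef_pos": TCP position; "eef_rot": TCP orientation; "wrist_force": force on the tool from outside, world axes, zero at the start; "moment": the same for the moment, N m; "finger_gap": finger opening in mm.
Only numpy, scipy, OpenCV 4.12 (cv2) and the standard library are available. Lean on these libraries where they do the work, as an engineer would, in place of code of your own. Each camera call takes 0.05 s, during which the arm holds its last target. There are 200 camera calls.

## Working session

There is one attempt and no reset: what is moved stays moved. The work goes in short steps, Python scripts to look and compute and a shell command to move; the robot and the scene stay as the last step left them, time stands still between calls to the robot, and variables do not carry over. Pictures are saved under pics/ and viewed, about 8 in all and at most 12, crops included, and the job is handed in when it is done.

```bash
ls; mkdir -p pics; cat > h.py <<'E'
import numpy as np, cv2
from scipy.spatial.transform import Rotation as R
from cell import manip
def T_wc(p,st=None):
    """camera->world 4x4"""
    if 'extrinsics' in p: return np.linalg.inv(np.array(p['extrinsics']))
    T=np.eye(4);T[:3,:3]=R.from_euler('xyz',st['eef_rot']).as_matrix();T[:3,3]=st['eef_pos']
    return T@np.array(p['hand_eye'])
def ray(p,uv,st=None):
    K=np.array([[p['fx'],0,p['cx']],[0,p['fy'],p['cy']],[0,0,1.]])
    xy=cv2.undistortPoints(np.array([[uv]],float),K,np.array([p['k1'],0,0,0,0.]))[0,0]
    T=T_wc(p,st);return T[:3,3],T[:3,:3]@np.array([xy[0],xy[1],1])
def on_z(p,uv,z,st=None):
    o,d=ray(p,uv,st);return o+d*(z-o[2])/d[2]
def proj(p,X,st=None):
    T=np.linalg.inv(T_wc(p,st));c=T[:3,:3]@np.array(X,float)+T[:3,3]
    s=c[:2]/c[2];s=s*(1+p['k1']*(s@s));return s*[p['fx'],p['fy']]+[p['cx'],p['cy']]
def save(p,n,crop=None,k=1):
    a=np.array(p['pixels'])[:,:,::-1]
    if crop: a=a[crop[1]:crop[3],crop[0]:crop[2]]
    cv2.imwrite('pics/'+n,cv2.resize(a,None,fx=k,fy=k,interpolation=cv2.INTER_CUBIC))
E
python3 - <<'E'
from h import *
st=manip.read_state();print(st)
ims=[]
for c in ['scene','top']:
    p=manip.camera(c);ims.append(np.array(p['pixels'])[:,:,::-1])
    print(c,p['k1'],T_wc(p)[:3,3].round())
    for n in ['plate_top','push_bar','blank_center','medal_center','press','tube_red_center','tube_blue_center','tube_green_center','cup_center','palette','brush_grip']:
        for r in manip.search_frame(p,n)[:4]: print(n,np.round(r['location']),round(r['conf'],2),proj(p,r['location']).round())
cv2.imwrite('pics/a.png',cv2.resize(np.vstack(ims),None,fx=.75,fy=.75))
cv2.imwrite('pics/scene.png',ims[0]);cv2.imwrite('pics/top.png',ims[1])
E
```

```text
pics
{'clock': 0.0, 'joints': array([-1.22363461e+00,  3.00460960e-01,  1.52156115e+00, -9.50918543e-06,
        1.32068145e+00, -6.65893701e-02]), 'qd': array([-9.25918528e-04,  9.56977771e-04, -1.58596788e-04, -4.57174551e-05,
       -7.73018964e-04, -1.24805096e-03]), 'effort': array([ 9.95276991e-05, -5.31810737e+01, -3.52738774e+01,  7.08598411e-02,
        2.44068395e-02, -1.11511808e-04]), 'eef_pos': array([ 221.04090092, -503.35496485,  204.90031668]), 'eef_rot': array([-3.14048359e+00, -6.47298587e-05,  4.13753412e-01]), 'wrist_force': array([-0.28013779,  0.61677899,  0.06707332]), 'moment': array([-0.0143781 ,  0.01352696,  0.00040779]), 'finger_gap': 93.8060393165439}
scene -0.01795959419554327 [1298.  212.  788.]
plate_top [566.  54.  45.] 0.55 [391. 243.]
push_bar [567.  55.  43.] 0.59 [390. 244.]
blank_center [496.  53.  56.] 0.74 [400. 218.]
blank_center [406. 228.  12.] 0.68 [486. 228.]
blank_center [340. -60.  14.] 0.66 [372. 179.]
blank_center [537. 234.  16.] 0.59 [479. 268.]
medal_center [389.   9.  12.] 0.5 [393. 198.]
press [569. -33.  36.] 0.6 [350. 235.]
pres
[... 392 characters left out ...]
25931138 [ 353. -100.  930.]
plate_top [543.  50.  46.] 0.73 [248. 202.]
push_bar [542.  48.  46.] 0.78 [249. 202.]
blank_center [312. 144.  12.] 0.87 [216. 306.]
blank_center [332. -73.  15.] 0.74 [308. 287.]
blank_center [405. 225.  12.] 0.73 [180. 269.]
blank_center [488.  47.  55.] 0.72 [250. 224.]
medal_center [387.   6.  12.] 0.86 [273. 267.]
tube_red_center [391. 110.  20.] 0.85 [228. 270.]
tube_red_center [ 707. -332.   42.] 0.46 [397. 122.]
tube_blue_center [ 349. -297.   23.] 0.68 [403. 269.]
tube_green_center [ 412. -366.   16.] 0.81 [428. 240.]
cup_center [ 706. -329.   42.] 0.84 [396. 122.]
palette [ 527. -445.   15.] 0.63 [451. 190.]
brush_grip [687.  -4.  16.] 0.96 [268. 146.]
```

View pics/a.png

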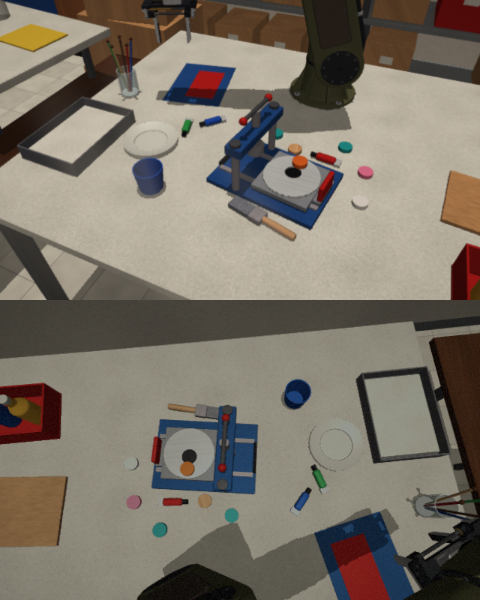

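Candidates for the blank (top-camera pixels):
- Orange disc on the plate: (250,224).
- Pink disc: about (178,269).
- Turquoise discs: about (213,306) and (308,287).
- White disc: about (175,218).
- Wooden medal: (273,267).

I choose the orange one on the plate and check it in a close crop.

```bash
python3 - <<'E'
import cv2,numpy as np
a=cv2.imread('pics/top.png')[150:270,190:350];b=cv2.imread('pics/scene.png')[130:310,265:465]
a=cv2.resize(a,None,fx=3.6,fy=3.6,interpolation=cv2.INTER_CUBIC)
cv2.imwrite('pics/b.png',a)
E
```

```text
(no output)
```

View pics/b.png

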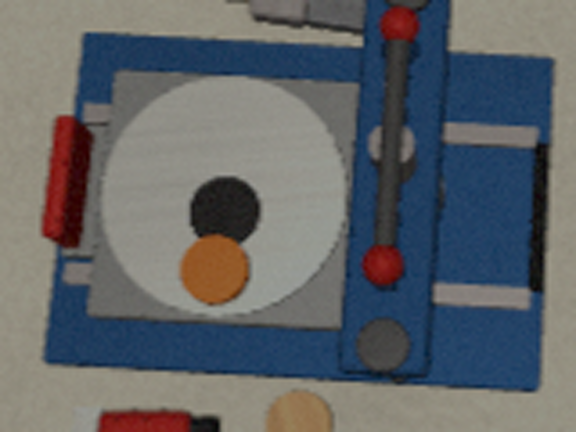

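The crop shows the orange disc at top pixel (249,225), just touching the dark pocket at (252,208). The push bar is at (208,200) and the portal is to the right. Next I measure these from both views.

```bash
cat >> h.py <<'E'
def orange(p,box):
    x0,y0,x1,y1=box;h=cv2.cvtColor(np.array(p['pixels'])[y0:y1,x0:x1],cv2.COLOR_RGB2HSV)
    m=cv2.inRange(h,(7,130,80),(18,255,255));n,l,s,c=cv2.connectedComponentsWithStats(m)
    i=1+np.argmax(s[1:,4]);return c[i]+[x0,y0],s[i,4],(l==i).astype(np.uint8)
def dark(p,box,t=60):
    x0,y0,x1,y1=box;g=np.array(p['pixels'])[y0:y1,x0:x1].max(2)
    m=(g<t).astype(np.uint8);n,l,s,c=cv2.connectedComponentsWithStats(m)
    i=1+np.argmax(s[1:,4]);cs,_=cv2.findContours((l==i).astype(np.uint8),0,1)
    return c[i]+[x0,y0],s[i],max(cs,key=len)[:,0]+[x0,y0]
def tri(p1,u1,p2,u2,s1=None,s2=None):
    (o1,d1),(o2,d2)=ray(p1,u1,s1),ray(p2,u2,s2)
    t=np.linalg.lstsq(np.c_[d1,-d2],o2-o1,rcond=None)[0];a=o1+t[0]*d1;b=o2+t[1]*d2
    return (a+b)/2,np.linalg.norm(a-b)
E
python3 - <<'E'
from h import *
P=manip.camera('top');S=manip.camera('scene')
ot=orange(P,(220,170,290,240));os_=orange(S,(370,190,430,240));print(ot[:2],os_[:2])
print('blank tri',tri(P,ot[0],S,os_[0]),'z59',on_z(P,ot[0],59))
d=dark(P,(235,190,275,235));ds=dark(S,(370,215,405,245));print(d[:2],ds[:2],'pocket z40',on_z(P,d[0],40),tri(P,d[0],S,ds[0]))
st=manip.read_state();w=manip.camera('wrist');print(np.array(w['hand_eye']).round(2),w['fx'],w['k1'])
for n,uv in dict(c1=(84/3.6+190,33/3.6+150),c2=(553/3.6+190,58/3.6+150),c3=(538/3.6+190,390/3.6+150),c4=(46/3.6+190,362/3.6+150)).items(): print(n,on_z(P,uv,16).round(1))
print('plate',on_z(P,(225/3.6+190,197/3.6+150),45).round(1))
print('bar top',on_z(P,(66/3.6+190,118/3.6+150),79).round(1),on_z(P,(54/3.6+190,240/3.6+150),79).round(1))
E
```

```text
(array([249.16071429, 224.26071429]), np.int32(280)) (array([399.38305085, 215.85762712]), np.int32(295))
blank tri (array([487.34260558,  49.09188121,  52.69283701]), np.float64(0.06450195197508403)) z59 [486.36403736  48.0479905   59.        ]
(array([252.02307692, 207.79615385]), array([  8,  10,  19,  17, 260], dtype=int32)) (array([390.47945205, 229.79908676]), array([ 10,   9,  22,  13, 219], dtype=int32)) pocket z40 [527.80918664  42.06963601  40.        ] (array([527.00336109,  41.86535462,  43.55076142]), np.float64(0.7552250230437454))
[[   0.     -0.96   -0.27   80.58]
 [   1.      0.     -0.     -0.28]
 [   0.     -0.27    0.96 -179.68]
 [   0.      0.      0.      1.  ]] 299.7496734933755 -0.05143124514685994
c1 [666.2 134.1  16. ]
c2 [ 614.4 -188.7   16. ]
c3 [ 389.8 -152.    16. ]
c4 [441.9 168.6  16. ]
plate [534.1  39.7  45. ]
bar top [589.  131.8  79. ] [510.9 142.4  79. ]
```

```bash
python3 -m crank '[{"offset":[0.018,0.033,0.015],"spin":4},{"offset":[0.036,0.066,0.03],"spin":8},{"offset":[0.054,0.1,0.045],"spin":12},{"offset":[0.072,0.134,0.06],"spin":16},{"offset":[0.09,0.168,0.075],"spin":20},{"offset":[0.108,0.202,0.09],"spin":24},{"offset":[0.126,0.236,0.105],"spin":28},{"offset":[0.144,0.27,0.12],"spin":32}]' 1 10
python3 -m crank '[{"offset":[0.018,0.035,0],"spin":3.5},{"offset":[0.036,0.07,0],"spin":7},{"offset":[0.054,0.105,0],"spin":10.5},{"offset":[0.072,0.14,0],"spin":14},{"offset":[0.09,0.175,0],"spin":17.5},{"offset":[0.108,0.21,0],"spin":21},{"offset":[0.126,0.245,0],"spin":24},{"offset":[0.144,0.28,0],"spin":25.2}]'
```

```text
clock: 2.02
eef_pos: [365.5, -231.8, 326.4]
eef_rot: [3.141, -0.0, 0.975]
wrist_force: [0.4, 0.5, 0.3]
finger_gap: 93.9
clock: 2.68
eef_pos: [509.9, 50.3, 326.6]
eef_rot: [3.141, -0.0, 1.419]
wrist_force: [0.5, -1.4, 1.1]
finger_gap: 94.0
```

```bash
python3 -m crank '[{"offset":[0,0,-0.03],"spin":0},{"offset":[0,0,-0.06],"spin":0},{"offset":[0,0,-0.09],"spin":0},{"offset":[0,0,-0.12],"spin":0},{"offset":[0,0,-0.14],"spin":0},{"offset":[0,0,-0.15],"spin":0},{"offset":[0,0,-0.15],"spin":0},{"offset":[0,0,-0.15],"spin":0}]'
python3 - <<'E'
from h import *
st=manip.read_state();w=manip.camera('wrist');print(st['eef_pos'],st['eef_rot'])
np.savez('w1.npz',im=w['pixels'])
save(w,'w1.png')
for X in [(487,48.5,59),(527,42,45),(534,40,45)]: print(proj(w,X,st).round())
E
```

```text
clock: 3.35
eef_pos: [510.3, 50.3, 177.4]
eef_rot: [3.14, -0.0, 1.419]
wrist_force: [-1.1, -0.5, 0.5]
finger_gap: 94.0
[510.29159806  50.31815265 177.42147291] [ 3.13983889e+00 -1.44909036e-04  1.41863917e+00]
[299. 200.]
[337. 197.]
[344. 198.]
```

View pics/w1.png

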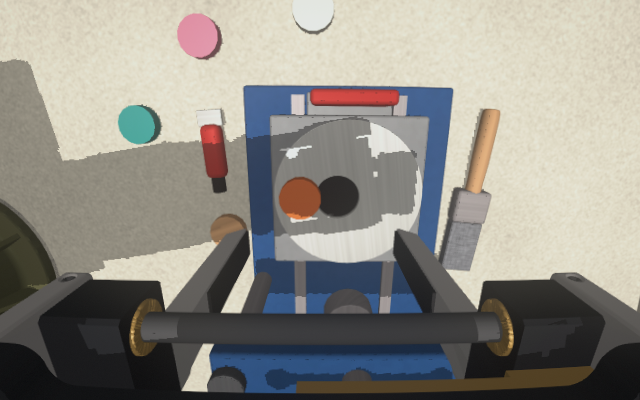

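The wrist view shows the blank at (300,198) and the pocket at (337,197), touching; the bar is at (355,97). Both are within about 2 px of the predictions. I fit circles to them next.

```bash
cat >> h.py <<'E'
from scipy.optimize import least_squares
def circ(X):
    f=lambda q:np.hypot(X[:,0]-q[0],X[:,1]-q[1])-q[2]
    return least_squares(f,[*X.mean(0),23],loss='soft_l1',f_scale=.7).x
E
python3 - <<'E'
from h import *
st=manip.read_state();w=manip.camera('wrist')
im=np.array(w['pixels']);h=cv2.cvtColor(im,cv2.COLOR_RGB2HSV)
print('pocket,plate,shadow,blank px',im[197,345],im[197,380],im[160,340],im[195,300])
box=(318,165,375,230)
c,s,ct=dark(w,box,75);print(c,s)
for z in (45,40):
    X=np.array([on_z(w,u,z,st)[:2] for u in ct]);
    B=on_z(w,(300,198),59,st)[:2]
    k=X[:,0]>X[:,0].min()+10; print(z,circ(X[k]).round(1))
m=cv2.inRange(h,(3,120,50),(18,255,255));m[:165]=0;m[230:]=0;m[:,:270]=0;m[:,325:]=0
cs,_=cv2.findContours(m,0,1);ct=max(cs,key=len)[:,0]
for z in (59,):
    X=np.array([on_z(w,u,z,st)[:2] for u in ct]);print('blank',z,circ(X).round(1),cv2.boundingRect(ct))
# bar
m=cv2.inRange(h,(0,150,60),(5,255,255))+cv2.inRange(h,(172,150,60),(180,255,255));m[:85]=0;m[110:]=0;m[:,:300]=0;m[:,410:]=0
r=cv2.boundingRect(m);print(r,[on_z(w,u,79,st).round(1) for u in ((r[0],r[1]+2),(r[0]+r[2],r[1]+2))])
# plate
e=[(274,190),(422,185),(348,119),(348,264)];print([on_z(w,u,45,st).round(1) for u in e])
E
```

```text
pocket,plate,shadow,blank px [47 44 43] [129 128 123] [132 131 126] [145  77  46]
[337.22083007 195.60689115] [   0   11   40   40 1277]
45 [526.8  43.   22.1]
40 [526.9  41.6  22.4]
blank 59 [488.1  50.4  21.6] (279, 177, 42, 42)
(310, 90, 88, 15) [array([516.3, 150.2,  79. ]), array([593.4, 138.7,  79. ])]
[array([461.2,  59.8,  45. ]), array([619.6,  41. ,  45. ]), array([549.4, 121.1,  45. ]), array([528.7, -40.2,  45. ])]
```

```bash
python3 -m crank '[{"offset":[-0.01,0,-0.02],"spin":0},{"offset":[-0.022,0,-0.05],"spin":0},{"offset":[-0.022,0,-0.08],"spin":0},{"offset":[-0.022,0,-0.1],"spin":0},{"offset":[-0.022,0,-0.11],"spin":0},{"offset":[-0.022,0,-0.12],"spin":0},{"offset":[-0.022,0,-0.126],"spin":0},{"offset":[-0.022,0,-0.126],"spin":0}]' 0.68 3
python3 -m crank '[{"offset":[0,0,0],"spin":0},{"offset":[0,0,0],"spin":0},{"offset":[0,0,0],"spin":0},{"offset":[0,0,0],"spin":0},{"offset":[0,0,0],"spin":0},{"offset":[0,0,0],"spin":0},{"offset":[0,0,0],"spin":0},{"offset":[0,0,0],"spin":0}]' 0.4 3
```

```text
clock: 4.12
eef_pos: [488.9, 50.3, 52.1]
eef_rot: [3.138, -0.0, 1.419]
wrist_force: [-0.2, -0.3, -0.1]
finger_gap: 64.2
clock: 4.78
eef_pos: [489.2, 50.3, 52.4]
eef_rot: [3.137, -0.001, 1.419]
wrist_force: [2.4, 0.4, 2.9]
finger_gap: 43.7
```

```bash
cat > look.py <<'E'
from h import *
import sys
st=manip.read_state();w=manip.camera('wrist');print(st['eef_pos'].round(1),st['eef_rot'].round(3),round(st['finger_gap'],1),st['wrist_force'].round(1))
save(w,sys.argv[1]);P=manip.camera('top');S=manip.camera('scene')
try:
    a=orange(P,(210,170,290,245));b=orange(S,(350,190,440,260));print('top/scene px',a[:2],b[:2],'tri',tri(P,a[0],S,b[0]))
except Exception as e: print(e)
E
python3 look.py w2.png
```

```text
[489.2  50.3  52.4] [ 3.137e+00 -1.000e-03  1.419e+00] 43.7 [2.4 0.4 2.9]
top/scene px (array([257.17391304, 224.04347826]), np.int32(23)) (array([404.22834646, 217.1023622 ]), np.int32(127)) tri (array([483.58172364,  45.2103025 ,  44.68430507]), np.float64(27.50820468239339))
```

View pics/w2.png

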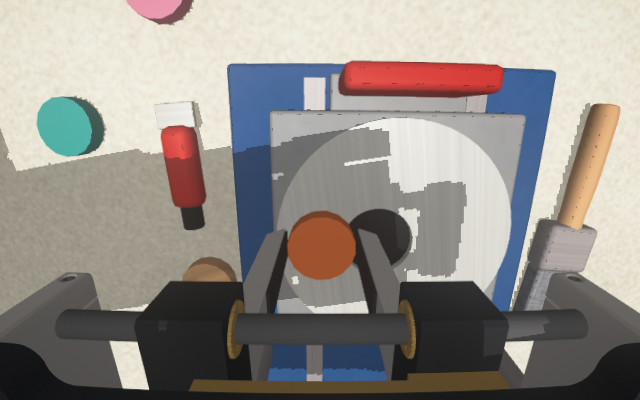

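Blank gripped (gap 43.7 mm), its top at about (322,247), pocket visible at (383,238). Next I measure the offset from this closer view.

```bash
python3 - <<'E'
from h import *
st=manip.read_state();w=manip.camera('wrist')
im=np.array(w['pixels']);h=cv2.cvtColor(im,cv2.COLOR_RGB2HSV)
m=cv2.inRange(h,(3,120,50),(18,255,255));m[:195]=0;m[290:]=0;m[:,:280]=0;m[:,365:]=0
cs,_=cv2.findContours(m,0,1);ct=max(cs,key=len)[:,0];print(cv2.boundingRect(ct))
print('blank ~',on_z(w,(321.5,245.5),59,st).round(1))
g=im.max(2)
pts=[]
cx,cy=375,238
for a in np.deg2rad(np.arange(-150,45,5)):
    for r in np.arange(10,60,.5):
        u=(cx+r*np.cos(a),cy+r*np.sin(a))
        if g[int(round(u[1])),int(round(u[0]))]>85: pts.append(u);break
pts=np.array(pts);print(pts[::4].round())
for z in (45,):
    X=np.array([on_z(w,u,z,st)[:2] for u in pts]);q=circ(X);print(q.round(1))
    f=lambda q:np.hypot(X[:,0]-q[0],X[:,1]-q[1])-23.5
    r=least_squares(f,q[:2],loss='soft_l1',f_scale=.5);print(r.x.round(1),r.fun.round(1))
E
```

```text
(287, 211, 69, 69)
blank ~ [489.6  51.3  59. ]
[[366. 233.]
 [356. 216.]
 [365. 211.]
 [375. 208.]
 [385. 209.]
 [396. 213.]
 [405. 221.]
 [410. 232.]
 [409. 244.]
 [404. 255.]]
[527.2  43.7  21.8]
[525.7  42.2] [-14.3 -14.1 -14.   -0.6  -0.4  -0.3  -0.5  -0.4  -0.4  -0.4  -0.1  -0.2
   0.    0.2   0.    0.5  -0.1   0.3   0.4   0.4  -0.2   0.5   0.2   0.2
   0.3   0.4   0.2   0.    0.2  -0.2  -0.6  -0.3  -0.6  -1.   -0.9  -0.8
  -1.1  -1.8  -2. ]
```

```bash
python3 -m crank '[{"offset":[0.006,-0.0013,0],"spin":0},{"offset":[0.012,-0.0026,0],"spin":0},{"offset":[0.018,-0.004,0],"spin":0},{"offset":[0.024,-0.0053,0],"spin":0},{"offset":[0.03,-0.0066,0],"spin":0},{"offset":[0.035,-0.0078,0],"spin":0},{"offset":[0.037,-0.0082,0],"spin":0},{"offset":[0.037,-0.0082,0],"spin":0}]'
python3 -m crank '[{"offset":[0,0,0],"spin":0},{"offset":[0,0,0],"spin":0},{"offset":[0,0,0],"spin":0},{"offset":[0,0,0],"spin":0},{"offset":[0,0,0],"spin":0},{"offset":[0,0,0],"spin":0},{"offset":[0,0,0],"spin":0},{"offset":[0,0,0],"spin":0}]' 0.52 3
python3 look.py w3.png
```

```text
clock: 5.65
eef_pos: [526.5, 41.9, 52.0]
eef_rot: [3.137, -0.001, 1.418]
wrist_force: [0.3, 0.1, 0.5]
finger_gap: 44.0
clock: 6.32
eef_pos: [526.5, 42.0, 52.0]
eef_rot: [3.137, -0.001, 1.418]
wrist_force: [0.7, -0.3, -0.4]
finger_gap: 49.1
[526.5  42.   52. ] [ 3.137e+00 -1.000e-03  1.418e+00] 49.1 [ 0.7 -0.3 -0.4]
top/scene px (array([260.09090909, 207.95454545]), np.int32(22)) (array([394.85211268, 228.32394366]), np.int32(142)) tri (array([521.5936016 ,  36.09241723,  41.43152606]), np.float64(27.296679816115436))
```

View pics/w3.png

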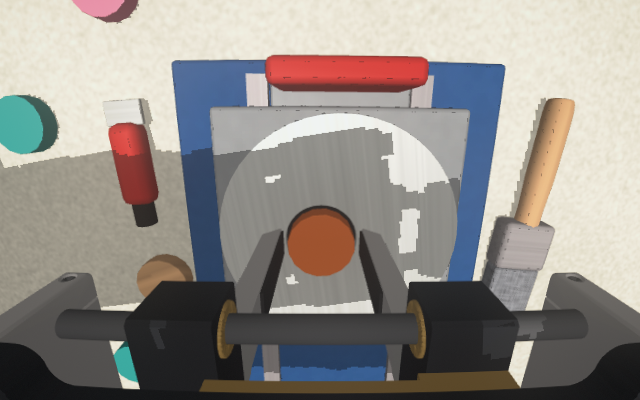

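```bash
cat > seat.py <<'E'
from h import *
st=manip.read_state();w=manip.camera('wrist')
im=np.array(w['pixels']);h=cv2.cvtColor(im,cv2.COLOR_RGB2HSV)
m=cv2.inRange(h,(3,120,50),(18,255,255));m[:150]=0;m[300:]=0;m[:,:250]=0;m[:,400:]=0
cs,_=cv2.findContours(m,0,1);ct=max(cs,key=len)[:,0];print(cv2.boundingRect(ct),cv2.fitEllipse(ct))
for z in (59,54):
    X=np.array([on_z(w,u,z,st)[:2] for u in ct]);print(z,circ(X).round(2))
E
python3 seat.py
```

```text
(288, 208, 67, 68) ((320.699951171875, 241.95223999023438), (65.874755859375, 66.88426971435547), 1.8706510066986084)
59 [526.74  44.77  21.74]
54 [526.41  42.54  22.37]
```

Whether it is seated is unclear (circle fits differ little between z = 54 and 59), so I open, rise and triangulate.

```bash
python3 -m crank '[{"offset":[0,0,0],"spin":0},{"offset":[0,0,0],"spin":0},{"offset":[0,0,0],"spin":0},{"offset":[0,0,0.01],"spin":0},{"offset":[0,0,0.03],"spin":0},{"offset":[0,0,0.06],"spin":0},{"offset":[0,0,0.09],"spin":0},{"offset":[0,0,0.09],"spin":0}]' 0.8 3
python3 seat.py; python3 - <<'E'
from h import *
st=manip.read_state();w=manip.camera('wrist');save(w,'w4.png',(240,110,440,260),4)
P=manip.camera('top');S=manip.camera('scene')
b=orange(S,(350,190,440,260));print('scene',b[:2]);a=orange(P,(230,190,275,225));print('top',a[:2])
h=cv2.cvtColor(np.array(w['pixels']),cv2.COLOR_RGB2HSV)
m=cv2.inRange(h,(3,120,50),(18,255,255));m[:110]=0;m[300:]=0;m[:,:250]=0;m[:,400:]=0
c=np.argwhere(m>0).mean(0)[::-1];print('wrist',c,on_z(w,c,54,st).round(1),'tri',tri(S,b[0],w,c,None,st),tri(P,a[0],S,b[0]))
E
```

```text
clock: 7.18
eef_pos: [528.8, 42.0, 148.3]
eef_rot: [3.129, -0.002, 1.418]
wrist_force: [0.2, -1.0, 0.5]
finger_gap: 75.1
(295, 179, 45, 46) ((317.1196594238281, 201.52951049804688), (44.177642822265625, 44.946571350097656), 2.3103063106536865)
59 [526.51  43.78  21.28]
54 [526.28  42.33  21.67]
scene (array([390.10596026, 227.7218543 ]), np.int32(302))
top (array([254.66120219, 207.80327869]), np.int32(183))
wrist [318.08145897 202.20243161] [526.1  42.8  54. ] tri (array([525.82740588,  40.84946285,  48.04767173]), np.float64(0.402145491332739)) (array([525.09988167,  37.61203424,  46.36531315]), np.float64(5.673860093292754))
```

View pics/w4.png

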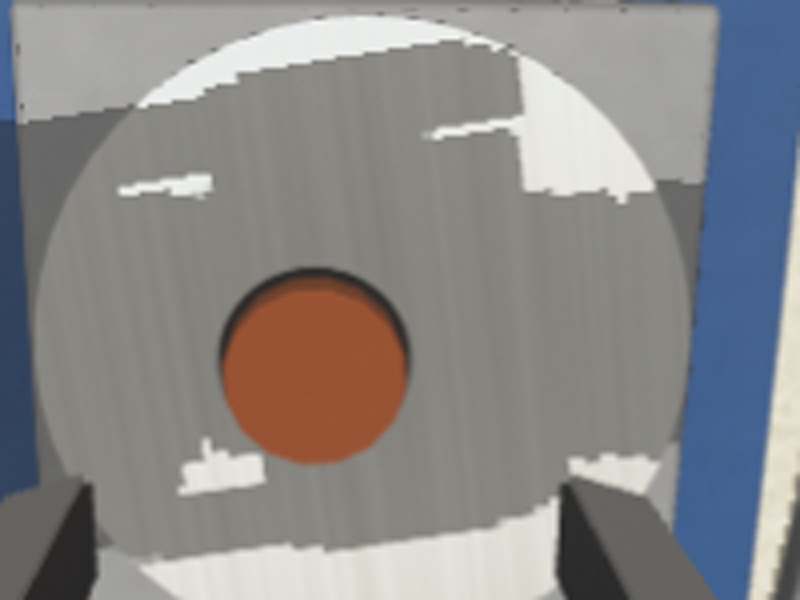

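```bash
python3 - <<'E'
from h import *
S=manip.camera('scene');b=orange(S,(350,190,440,260))
for X in [(488.8,50.4)]:
  c0=proj(S,(*X,52.7))
  for q in [(526.3,42.5)]:
    for z in (52.7,47.7): print(z,(proj(S,(*q,z))-c0+[399.38,215.86]).round(2))
print(b[:2]);ys,xs=np.where(b[2]);print('bbox',xs.min()+350,xs.max()+350,ys.min()+190,ys.max()+190)
for z in (59,54): print('top rim scene rows',z,[proj(S,(526.3+22*np.cos(a),42.5+22*np.sin(a),z))[1].round(1) for a in (np.pi,0)],'foot',proj(S,(548.3,42.5,45)).round(1))
save(S,'s2.png',(340,180,440,270),6)
E
```

```text
52.7 [390.66 225.94]
47.7 [390.45 227.67]
(array([390.10299003, 227.75083056]), np.int32(301))
bbox 380 400 219 236
top rim scene rows 59 [np.float64(217.8), np.float64(231.1)] foot [387.6 235.9]
top rim scene rows 54 [np.float64(219.5), np.float64(232.8)] foot [387.6 235.9]
```

View pics/s2.png

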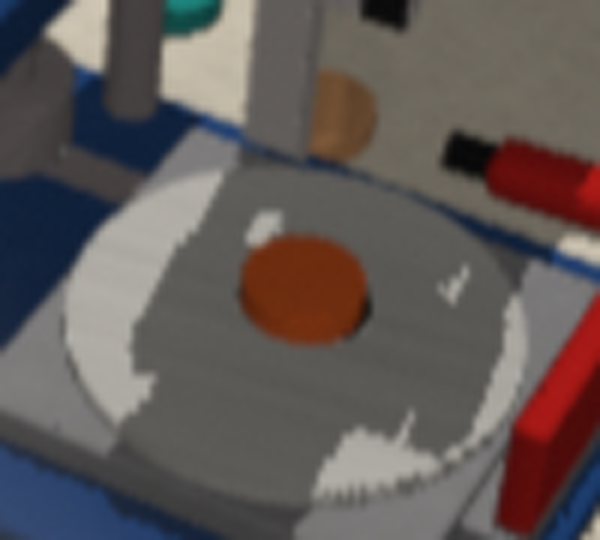

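The scene view shows the blank low in the pocket with only a small rim standing proud. Its centroid row is 227.75, against a prediction of 227.67 if seated and 225.9 if not. So it is seated, and I go behind the bar with shut fingers.

```bash
python3 -m crank '[{"offset":[0.005,0.02,0],"spin":0},{"offset":[0.01,0.045,0],"spin":0},{"offset":[0.017,0.075,0],"spin":0},{"offset":[0.023,0.1,0],"spin":0},{"offset":[0.028,0.12,0],"spin":0},{"offset":[0.032,0.133,0],"spin":0},{"offset":[0.032,0.133,0],"spin":0},{"offset":[0.032,0.133,0],"spin":0}]' 0 20
python3 -m crank '[{"offset":[0,0,-0.015],"spin":0},{"offset":[0,0,-0.035],"spin":0},{"offset":[0,0,-0.055],"spin":0},{"offset":[0,0,-0.07],"spin":0},{"offset":[0,0,-0.08],"spin":0},{"offset":[0,0,-0.085],"spin":0},{"offset":[0,0,-0.085],"spin":0},{"offset":[0,0,-0.085],"spin":0}]'
```

```text
clock: 8.1
eef_pos: [557.7, 174.7, 140.2]
eef_rot: [3.14, 0.001, 1.419]
wrist_force: [0.1, -0.1, -0.6]
finger_gap: 25.5
clock: 8.77
eef_pos: [558.0, 174.4, 55.8]
eef_rot: [3.14, 0.0, 1.419]
wrist_force: [-0.4, 0.7, 0.5]
finger_gap: 0.3
```

```bash
python3 look.py w5.png
```

```text
[558.  174.4  55.8] [3.14  0.    1.419] 0.3 [-0.4  0.7  0.5]
top/scene px (array([252.02826855, 208.14134276]), np.int32(283)) (array([390.12794613, 227.68013468]), np.int32(297)) tri (array([525.45385093,  40.72926532,  47.93564102]), np.float64(0.23046507245807668))
```

View pics/w5.png

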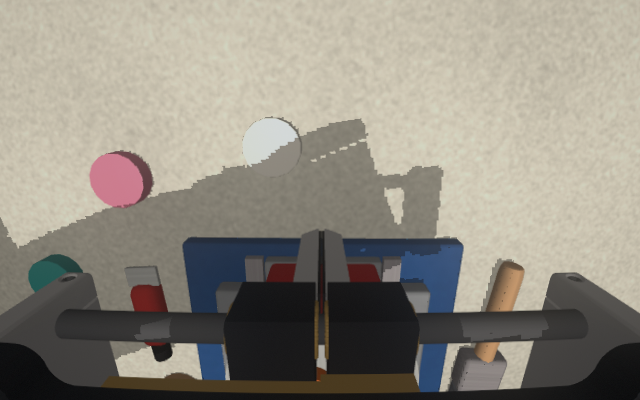

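Fingers shut, centred behind the red bar at about (322,272). Top and scene now triangulate the blank at z 47.9, against 52.7 before the drop, so it is seated. Now I push.

```bash
python3 -m crank '[{"offset":[-0.001,-0.006,0],"spin":0},{"offset":[-0.002,-0.012,0],"spin":0},{"offset":[-0.0028,-0.018,0],"spin":0},{"offset":[-0.004,-0.024,0],"spin":0},{"offset":[-0.005,-0.031,0],"spin":0},{"offset":[-0.006,-0.039,0],"spin":0},{"offset":[-0.0075,-0.047,0],"spin":0},{"offset":[-0.009,-0.055,0],"spin":0}]'
python3 -m crank '[{"offset":[-0.0013,-0.008,0],"spin":0},{"offset":[-0.0026,-0.016,0],"spin":0},{"offset":[-0.0038,-0.024,0],"spin":0},{"offset":[-0.005,-0.031,0],"spin":0},{"offset":[-0.006,-0.038,0],"spin":0},{"offset":[-0.0072,-0.045,0],"spin":0},{"offset":[-0.008,-0.05,0],"spin":0},{"offset":[-0.0088,-0.055,0],"spin":0}]'
python3 -m crank '[{"offset":[-0.0006,-0.004,0],"spin":0},{"offset":[-0.0013,-0.008,0],"spin":0},{"offset":[-0.0019,-0.012,0],"spin":0},{"offset":[-0.0022,-0.014,0],"spin":0},{"offset":[-0.0026,-0.016,0],"spin":0},{"offset":[-0.0029,-0.018,0],"spin":0},{"offset":[-0.0032,-0.02,0],"spin":0},{"offset":[-0.0032,-0.02,0],"spin":0}]'
```

```text
clock: 9.58
eef_pos: [549.4, 119.6, 56.5]
eef_rot: [3.138, -0.002, 1.419]
wrist_force: [4.1, 6.3, -1.0]
finger_gap: 0.5
clock: 10.25
eef_pos: [540.6, 64.5, 56.6]
eef_rot: [3.137, -0.003, 1.418]
wrist_force: [1.8, 5.8, -2.1]
finger_gap: 0.4
clock: 10.92
eef_pos: [537.3, 44.2, 56.6]
eef_rot: [3.137, -0.004, 1.418]
wrist_force: [2.2, 2.2, -2.0]
finger_gap: 0.4
```

```bash
python3 -m crank '[{"offset":[-0.0002,-0.001,0],"spin":0},{"offset":[-0.0003,-0.002,0],"spin":0},{"offset":[-0.0005,-0.003,0],"spin":0},{"offset":[-0.0006,-0.004,0],"spin":0},{"offset":[-0.0008,-0.005,0],"spin":0},{"offset":[-0.0008,-0.005,0],"spin":0},{"offset":[-0.0008,-0.005,0],"spin":0},{"offset":[-0.0008,-0.005,0],"spin":0}]'
python3 - <<'E'
from h import *
P=manip.camera('top');S=manip.camera('scene');h=cv2.cvtColor(np.array(P['pixels']),cv2.COLOR_RGB2HSV)
b=orange(S,(300,180,440,280));print(b[:2],on_z(S,b[0],48))
E
```

```text
clock: 11.58
eef_pos: [536.5, 39.2, 56.6]
eef_rot: [3.137, -0.004, 1.418]
wrist_force: [1.4, 4.1, -3.1]
finger_gap: 0.1
(array([342.09375  , 211.7109375]), np.int32(128)) [518.07694088 -70.83483985  48.        ]
```

```bash
python3 -m crank '[{"offset":[-0.0001,-0.0005,0],"spin":0},{"offset":[-0.0002,-0.001,0],"spin":0},{"offset":[-0.0003,-0.0015,0],"spin":0},{"offset":[-0.0003,-0.002,0],"spin":0},{"offset":[-0.0004,-0.0025,0],"spin":0},{"offset":[-0.0005,-0.003,0],"spin":0},{"offset":[-0.0005,-0.003,0],"spin":0},{"offset":[-0.0005,-0.003,0],"spin":0}]'
```

```text
clock: 12.35
eef_pos: [536.3, 37.8, 56.6]
eef_rot: [3.136, -0.006, 1.418]
wrist_force: [4.6, 17.4, -3.8]
finger_gap: 0.1
```

The force rose to 17 N and the tool stopped short of its target, so the carriage is at its stop. I back off, rise and check.

```bash
python3 -m crank '[{"offset":[0.001,0.005,0],"spin":0},{"offset":[0.003,0.015,0],"spin":0},{"offset":[0.005,0.03,0],"spin":0},{"offset":[0.007,0.045,0],"spin":0},{"offset":[0.009,0.06,0.005],"spin":0},{"offset":[0.011,0.07,0.03],"spin":0},{"offset":[0.011,0.07,0.06],"spin":0},{"offset":[0.011,0.07,0.08],"spin":0}]'
python3 -m crank '[{"offset":[0,0.005,0.01],"spin":0},{"offset":[0,0.01,0.02],"spin":0},{"offset":[0,0.02,0.03],"spin":0},{"offset":[0,0.03,0.03],"spin":0},{"offset":[0,0.03,0.03],"spin":0},{"offset":[0,0.03,0.03],"spin":0},{"offset":[0,0.03,0.03],"spin":0},{"offset":[0,0.03,0.03],"spin":0}]'
python3 - <<'E'
from h import *
st=manip.read_state();w=manip.camera('wrist')
P=manip.camera('top');S=manip.camera('scene')
a=np.vstack([np.array(w['pixels'])[100:],np.array(S['pixels'])[140:300]])[:,:,::-1]
b=cv2.resize(np.array(S['pixels'])[160:280,270:430,::-1],(640,480),interpolation=cv2.INTER_CUBIC)
cv2.imwrite('pics/f.png',cv2.resize(np.vstack([np.array(w['pixels'])[:300,:,::-1],b]),None,fx=.75,fy=.75))
h=cv2.cvtColor(np.array(w['pixels']),cv2.COLOR_RGB2HSV)
m=cv2.inRange(h,(0,150,60),(5,255,255))+cv2.inRange(h,(172,150,60),(180,255,255));m[:,:230]=0
n,l,s,c=cv2.connectedComponentsWithStats(m);i=1+np.argmax(s[1:,4]);print('bar',s[i],on_z(w,(s[i,0]+s[i,2]/2,s[i,1]+2),79,st))
b=orange(S,(300,180,400,280));print('scene blank',b[:2])
d=np.array([-.158,-.987])*120;q=np.array([526.3,42.5])+d
print('predicted seated blank',q,'scene',proj(S,(*q,47.7)),'wrist',proj(w,(*q,54),st),'bar rear pred',np.array([556,146.5])+d)
for n in ['tube_red_center','tube_blue_center','tube_green_center','medal_center','cup_center','palette','brush_grip']:
    print(n,[(np.round(r['location'])) for r in manip.search_frame(P,n)[:1]])
E
```

```text
clock: 13.02
eef_pos: [547.7, 108.6, 138.9]
eef_rot: [3.135, -0.006, 1.419]
wrist_force: [1.0, 0.1, 1.3]
finger_gap: 0.2
clock: 13.68
eef_pos: [547.4, 138.3, 168.2]
eef_rot: [3.136, -0.006, 1.419]
wrist_force: [0.1, 1.2, 0.0]
finger_gap: 0.5
bar [321 304   2  10  18] [532.02927506  28.11999903  79.        ]
scene blank (array([392.66451613, 198.57419355]), np.int32(155))
predicted seated blank [507.34 -75.94] scene [341.70078599 208.21592977] wrist [314.73426807 367.39112985] bar rear pred [537.04  28.06]
tube_red_center [array([394., 107.,  19.])]
tube_blue_center [array([ 351., -293.,   19.])]
tube_green_center [array([ 414., -368.,   18.])]
medal_center [array([386.,   4.,  12.])]
cup_center [array([ 706., -330.,   41.])]
palette [array([517., -92.,  42.])]
brush_grip [array([688.,  -2.,  14.])]
```

View pics/f.png

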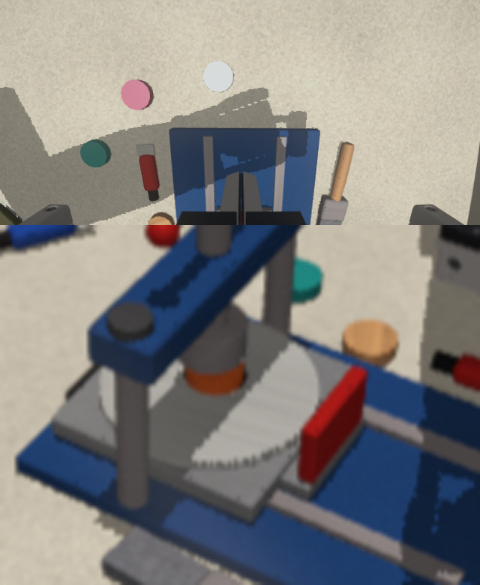

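The blank lies flat under the press head in the pocket (bottom view, about (215,378)), with the bar beside it. One numeric check of the carriage travel before handing in.

```bash
python3 - <<'E'
from h import *
def red(a,box):
    x0,y0,x1,y1=box;h=cv2.cvtColor(a[y0:y1,x0:x1],cv2.COLOR_BGR2HSV);m=cv2.inRange(h,(0,150,50),(5,255,255))+cv2.inRange(h,(172,150,50),(180,255,255))
    n,l,s,c=cv2.connectedComponentsWithStats(m);i=1+np.argmax(s[1:,4]);return c[i]+[x0,y0],s[i]
for cam,b0,b1 in (('scene',(415,225,460,275),(360,190,410,260)),('top',(195,175,222,225),(222,175,330,235))):
    p=manip.camera(cam);a0=cv2.imread(f'pics/{cam}.png');a1=np.ascontiguousarray(np.array(p['pixels'])[:,:,::-1])
    r0,r1=red(a0,b0),red(a1,b1);print(cam,r0,r1)
    A,B=on_z(p,r0[0],65),on_z(p,r1[0],65);print('shift',(B-A)[:2].round(1),np.linalg.norm(B-A).round(1))
print(manip.read_state()['clock'])
E
```

```text
scene (array([433.87320574, 247.90909091]), array([  8,   3,  23,  41, 418], dtype=int32)) (array([380.26806527, 225.97902098]), array([ 10,  17,  22,  39, 429], dtype=int32))
shift [ -18.7 -116.9] 118.4
top (array([207.67128028, 199.87197232]), array([  7,   7,  13,  37, 289], dtype=int32)) (array([259.18148148, 202.80740741]), array([ 32,  10,  11,  36, 270], dtype=int32))
shift [ -19.3 -117.9] 119.5
14.2833
```

```bash
python3 -c "
from cell import manip
print(manip.sign_off())"
```

```text
the job is handed in; nothing more can be done
None
```

The orange blank is seated in the pocket and the carriage is home under the press head. I handed the job in at about 14.3 s, with the arm clear of everything. I gripped the blank at 3 N, slid it about 38 mm over the pocket, let go so that it dropped in, and pushed the red bar with shut fingers.

**Blank:** After release it measured about 4.75 mm lower than at the start, against 5 mm expected. The last scene view shows it lying in the pocket under the head, though partly hidden. I did not triangulate it again there, and one of its two fits missed it.

**Carriage:** The bar moved 118.4 mm by the scene camera and 119.5 mm by the top camera. The force rose to about 17 N at the end, as expected at the stop.

**Other things:** The tubes, medal, cup and brush are all within a few millimetres of where they started.

**Checks that failed or disagreed:**
- The first circle fits, with the fingers still round the blank, could not tell seated from unseated, so I rose and triangulated instead.
- One top-and-scene triangulation with the gripper in the way was off by 5.7 mm, and I ignored it.
- In the last check the detector put the palette on the press, a false report. I did not re-measure the palette, but the arm only passed well above it.

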